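# Close the balance's draft shield and zero it

### The job

Get the lab balance ready for weighing: push the doors of its glass draft shield that were left open gently and fully shut by their blue handles, then press the wide blue tare key all the way down and let it go. Use the fingertips only: do not grip the handles, do not press the red power key, and leave the weight, the steel block and the specimen where they are.

Things in the scene. Friction and masses are not known exactly. Their poses are not given: they have to be found in the camera images.
- balance: Precision balance, fixed, 300 deep (its x) x 210 wide (y) x 261 mm high (281 over the top handle). Origin: centre of its underside. x points from its front (keys, display; towards the robot) to its back, y to the robot's left. Key deck 50 high at x = -150 to -93, then a sloping display under 85 high; the glass weighing chamber, 200 wide, 261 high, fills x = -34 to 149.
- right_door (a joint): Opening of the right door (glass wall of the chamber on its -y side), m: 0 = shut, 0.115 = fully open; starts 50 to 100 mm open. It slides to the back (balance +x) to open, sticking out there, and forwards (-x) to shut, pushed by a fingertip on the back face of its handle. It stays where it is left: 1.5 N of friction, damping 6 N per m/s.
- left_door (a joint): Opening of the left door (+y side), m, like the right one; it starts shut.
- top_door (a joint): Opening of the top door (glass roof of the chamber), m: 0 = shut, 0.115 = fully open; starts 50 to 100 mm open; slides and is pushed shut like the right door; 1.2 N of friction, same damping.
- right_handle (a point): Centre of the top face of the right door's handle, moving with the door: a blue upright bar on the door's outside, 12 mm thick along balance x, standing out 24 mm to the side (-y; the point is 12 mm outside the glass), top 255 mm above the bench, reaching 130 mm down. Free space behind and beside it. Shut, the point is at balance x = -18, y = -113, z = 255 mm.
- left_handle (a point): The same for the left door, mirrored (balance y = +113 mm, standing out to +y).
- top_handle (a point): Centre of the top face of the top door's handle, moving with the door: a blue bar across the door's front edge, 70 mm long (balance y), 12 mm thick (x), 20 mm high; its top is 281 mm and the glass behind it 261 mm above the bench. Shut, the point is at balance x = -22, y = 0, z = 281 mm.
- tare_key (a joint): Travel of the tare key, m: 0 = up, 0.004 = fully down; a spring key, 2 N to start and 4 N fully down.
- tare_key_top (a point): Centre of the top of the tare key, the wide blue key on the right of the deck, 24 mm (balance x) x 44 mm (y), its top 56 mm above the bench, at balance x = -128, y = -50 mm; it moves straight down.
- power_key (a joint): Travel of the red power key, m, same spring; not to be pressed.
- power_key_top (a point): Centre of the top of the red power key, 20 x 20 mm, at balance x = -128, y = +80 mm, top 56 mm above the bench. Two flat grey keys lie between it and the tare key; they do not move.
- weight: Brass calibration weight with a knob, standing loose on the bench beside the balance, 32 mm diameter, 60 mm high, 200 g. Origin: centre of its underside. Leave it alone.
- steel_block: Dark steel block lying loose beside the balance, 55 x 30 x 24 mm, 300 g. Origin: centre of its underside. Leave it alone.
- specimen: Flat aluminium tensile specimen (dog bone) lying loose on the left, 150 x 20 x 6 mm, 50 g, long along its x. Origin: centre of its underside. Leave it alone.

How it is judged (in metres and radians):
On the way, in this order (a step that is already met when the one before it is completed fails the run):
1. the right, left and top doors are all shut, to 4 mm (value of joint each of right_door, left_door, top_door below 0.004 m), for 0.2 s.
2. with the doors shut, the tare key is pressed down (at least 3 of its 4 mm) (all of step 1 and value of joint tare_key above 0.003 m), for 0.1 s.
At the end, for the whole second after the job is handed in: All three doors of the draft shield are shut (each within 4 mm), both keys are up again (within 1 mm), and the weight, the block and the specimen lie still within 15 mm of where they started (all of step 1 and value of joint each of tare_key, power_key below 0.001 m and distance of each of weight, steel_block, specimen from where it was at the start of the episode below 0.015 m and linear speed of each of weight, steel_block, specimen below 0.02 m/s); the robot touches nothing.
It fails at once if the red power key is pressed (more than 1.5 mm) (value of joint power_key above 0.0015 m).
It fails at once if a part of the balance is gripped, struck or pushed with more than 35 N (contact force between any of the fingers, the arm and balance above 35 N).
It fails at once if the weight, the steel block or the specimen is lifted, carried or pushed more than 15 mm (distance of any of weight, steel_block, specimen from where it was at the start of the episode above 0.015 m).
It also fails if it takes over 51 s, if anything falls off the work surface, if the arm or the gripper's body presses on something with over 40 N, if the wrist force passes 120 N, or if a joint passes its speed limit or range.

### The arm

A 6-joint arm with a two-finger parallel gripper is mounted at the origin on the work surface. World frame = base frame: x ahead of the robot, y to its left, z up, the work surface at z = 0. Lengths are in m, angles in degrees, forces in N, time in s.
With the tool pointing down it reaches from about 0.4 to 0.825 m from the base axis. Payload 7 kg.
Tool frame: the origin (TCP) lies midway between the tips of the shut fingers; the grasp point (between the pads) lies 19 mm behind it (r.grip_point_offset is the z of the grasp point in the tool frame, in m); z points along the fingers, y is the line along which they close (so a half turn about z gives the same grasp; the last joint's range is limited). The gripper opens to 88 mm and grips with 3 to 60 N. Pads are 19 mm wide; open, the fingers measure 130 mm over their backs; the gripper's body (78 mm by 193 mm) begins 47 mm behind the grasp point.
Start: joints at [-57.519, 20.546, 0.682, 0, -70.136, -16.507], TCP at [0.186, -0.649, 0.227] pointing down, gripper open.
Joint ranges: [-176.03, 176.03], [-82.01, 121.73], [-58.28, 71.71], [-173.87, 95.51], [-174.79, -0.11], [-173.66, 173.66]. Speed limits (degrees/s): [136.94, 136.94, 172.46, 180, 180, 180].

### API

Orientations are given as [roll, pitch, yaw] about the fixed x, y, z axes, in that order (R = Rz(yaw) Ry(pitch) Rx(roll)).
In Python, from plant import r, viewer, recognise, outline_of, pinpoint gives the robot as it stands.
- The arm moves only by the tool move_arm, never from a script. Its argument "targets" is a list of rows, each a list of 2 entries, a list of its own where there are three numbers: the shift along the tool's x, y, z in cm, then the turn, a rotation vector about the tool's x, y, z in rad. A call has 1 to 5 rows; each row is the pose to reach, as a shift and turn from the pose commanded when the call began, along the tool's axes at that moment; what a row does not reach only later rows make up. A row lasts 1/8 s, in which the tool goes at most 62.5 mm and 10.7 degrees, less where a joint would pass 70% of its speed; a pose out of reach is approached as far as the arm can. A call with a gripper value outside its range is refused whole. "jaw" is the finger opening in cm, from 0 to 8.76, set as the call begins (left out, the last holds). The fingers move at their own pace and stop on an object; "squeeze" is the grip in N (left out, the last holds). Time passes only in rows, so rows that repeat a pose let the fingers close. It gives the time, the measured TCP pose, the force, the opening and the grip force at its end, in the units of the state.
- r.get_state(): the state, without advancing time (a new reading comes with each control period).
- viewer.capture(name): name is "scene" or "side" or "wrist"; returns a dict with "image" (420x560x3 uint8, blue, green, red), "intrinsics" (3x3 intrinsics, pixels), "camera_from_world" (4x4, takes a point from world to camera coordinates). Camera axes: x right, y up, looking along -z (the intrinsics and any distortion apply to the point x, -y, -z); pixel columns grow to the right and rows downward; lengths in m; the calibration is good to about 2 mm. A picture is of the moment at which its call begins. There is no depth.
- r.close_job(): hands the job in; it is judged then, once.
Trained networks look in the newest picture that a camera, given by its name, has taken for a name from the list of things; names that differ only in an ending like _2 or _b are one class to them, and where a whole thing is asked for, a point or a joint stands for the part that bears it (a point fixed in the world has none). Each returns a list of dicts, best first, with "score" (0 to 1); they miss things now and then, are a little off and sometimes report something else, mostly with a low value. They report only what shows in the picture. A call takes as long as a camera call.
- recognise(label, camera): "box" ([left, top, right, bottom] in pixels, round what is visible of it).
- outline_of(label, camera): "mask" (420x560 bool, what is visible of it) and "box" ([left, top, right, bottom] in pixels, round what is visible of it).
- pinpoint(label, camera): "location" ([row, column] in pixels: a listed point, or the origin of a listed thing).
The state is a dict: "time_s": time; "joints": joint angles; "qd": joint speeds; "joint_torque": joint torques, N m; "tcp_pos": TCP position; "eef_rot": TCP orientation; "contact_force": force on the tool from outside, world axes, zero at the start; "moment": the same for the moment, N m; "gripper_width": finger opening in m; "gripper_force": force on a finger pad.
Only numpy, scipy, OpenCV 4.12 (cv2) and the standard library are available. Lean on these libraries where they do the work, as an engineer would, in place of code of your own. Each camera call takes 0.05 s, during which the arm holds its last target. There are 200 camera calls.

## Working session

There is one attempt and no reset: what is moved stays moved. The work goes in short steps, Python scripts to look and compute and a tool call to move; the robot and the scene stay as the last step left them, time stands still between calls to the robot, and variables do not carry over. Pictures are saved under pics/ and viewed, at most 10 in all, crops included, and the job is handed in when it is done.

Besides the shell and the picture viewer there is one more tool, called by a JSON object that holds its "name" and its "arguments". move_arm: Moves the arm, as the interface text tells. Its arguments: {"type":"object","properties":{"targets":{"type":"array","items":{"type":"array"}},"jaw":{"type":"number"},"squeeze":{"type":"number"}},"required":["targets"]}

```bash
mkdir -p pics; cat > h.py <<'E'
from plant import r, viewer, recognise, outline_of, pinpoint
import numpy as np, cv2
from scipy.optimize import least_squares
from scipy.spatial.transform import Rotation as R
def proj(c,P):
    P=np.atleast_2d(P); T=np.array(c["camera_from_world"]);K=np.array(c["intrinsics"])
    q=P@T[:3,:3].T+T[:3,3]; q=q*[1,-1,-1]; q=q@K.T
    return q[:,:2]/q[:,2:]
E
python3 - <<'E'
from h import *
import pickle
D={}
for n in ["scene","side","wrist"]:
    c=viewer.capture(n); cv2.imwrite(f"pics/{n}0.png",c["image"]); D[n]=c
    print(n, np.round(c["camera_from_world"],3).tolist(), [k for k in c])
    for l in ["balance","right_handle","left_handle","top_handle","tare_key_top","power_key_top","weight","steel_block","specimen"]:
        p=pinpoint(l,n)
        print(n,l,[(np.round(x["location"],1).tolist(),round(x["score"],2)) for x in p[:2]])
pickle.dump(D,open("d0.pkl","wb"))
s=r.get_state();print(s["time_s"],s["tcp_pos"],s["eef_rot"],s["contact_force"])
E
```

```text
scene [[-0.201, 0.98, 0.008, 0.069], [-0.928, -0.193, 0.32, 0.448], [0.315, 0.057, 0.947, -1.466], [0.0, 0.0, 0.0, 1.0]] ['image', 'intrinsics', 'camera_from_world']
scene balance [([258.0, 275.4], 0.61)]
scene right_handle []
scene left_handle [([234.2, 331.9], 0.94)]
scene top_handle [([248.6, 264.6], 0.84)]
scene tare_key_top [([197.4, 269.6], 0.47)]
scene power_key_top [([211.7, 318.1], 0.58)]
scene weight [([225.6, 350.0], 0.61)]
scene steel_block [([186.5, 179.9], 0.72)]
scene specimen [([293.1, 385.5], 0.79)]
side [[-0.819, -0.574, -0.002, 0.455], [0.392, -0.562, 0.728, -0.321], [-0.419, 0.596, 0.686, -0.991], [0.0, 0.0, 0.0, 1.0]] ['image', 'intrinsics', 'camera_from_world']
side balance [([142.7, 267.3], 0.74), ([251.6, 259.5], 0.69)]
side right_handle [([143.7, 270.9], 0.89)]
side left_handle [([207.0, 220.1], 0.79)]
side top_handle [([154.1, 229.1], 0.67)]
side tare_key_top [([250.1, 310.8], 0.48)]
side power_key_top [([330.9, 163.8], 0.64), ([285.6, 273.5], 0.59)]
side weight [([334.6, 248.8], 0.55)]
side steel_block [([208.7, 360.6], 0.51)]
side specimen [([330.3, 163.4], 0.8)]
wrist [[-0.275, 0.961, -0.0, 0.674], [-0.922, -0.264, -0.281, 0.035], [-0.271, -0.077, 0.96, -0.39], [0.0, 0.0, 0.0, 1.0]] ['image', 'intrinsics', 'camera_from_world']
wrist balance []
wrist right_handle []
wrist left_handle []
wrist top_handle []
wrist tare_key_top []
wrist power_key_top []
wrist weight []
wrist steel_block []
wrist specimen []
1.5 [ 0.18572484 -0.64891455  0.22654964] [ 1.79997151e+02 -1.28123921e-03 -1.64026411e+02] [ 0.06710028 -0.3301643   0.22665157]
```

```bash
cat > fit.py <<'E'
from h import *
import pickle
D=pickle.load(open("d0.pkl","rb"))
# cam, [row,col], balance coords, door (0 none,1 right,2 top)
O=[("scene",(258,275.4),(0,0,0),0),("scene",(234.2,331.9),(-.018,.113,.255),0),("scene",(248.6,264.6),(-.022,0,.281),2),
("scene",(197.4,269.6),(-.128,-.05,.056),0),("scene",(211.7,318.1),(-.128,.08,.056),0),
("side",(143.7,270.9),(-.018,-.113,.255),1),("side",(207,220.1),(-.018,.113,.255),0),("side",(154.1,229.1),(-.022,0,.281),2),("side",(250.1,310.8),(-.128,-.05,.056),0),("side",(285.6,273.5),(-.128,.08,.056),0)]
def w(p,b,d):
    b=np.array(b,float); 
    if d: b[0]+=p[2+d]
    c,s=np.cos(p[2]),np.sin(p[2]); return np.array([p[0]+c*b[0]-s*b[1],p[1]+s*b[0]+c*b[1],b[2]])
def res(p): return np.concatenate([proj(D[n],w(p,b,d))[0]-np.array(rc)[::-1] for n,rc,b,d in O])
if __name__=="__main__":
    f=least_squares(res,[.6,0,0,.07,.07],loss="soft_l1",f_scale=3)
    print(f.x,np.degrees(f.x[2])); print(np.round(res(f.x).reshape(-1,2),1).tolist())
    for n in ["scene","side"]:
        im=D[n]["image"].copy()
        for b,d in [((-.018,-.113,.255),1),((-.018,.113,.255),0),((-.022,-.035,.281),2),((-.022,.035,.281),2),((-.128,-.05,.056),0),((-.128,.08,.056),0)]+[((x,y,z),0) for x in(-.034,.149) for y in (-.1,.1) for z in (0,.261)]+[((-.15,y,0.05),0) for y in(-.105,.105)]:
            u=proj(D[n],w(f.x,b,d))[0]; cv2.circle(im,tuple(int(round(v)) for v in u),2,(0,0,255) if d else (0,255,0),-1)
        cv2.imwrite(f"pics/{n}_ov.png",im)
E
python3 fit.py
```

```text
[ 0.59579846  0.0520623  -0.08044398  0.05793935  0.08178539] -4.609100527760897
[[-1.3, -3.0], [-2.5, -1.1], [2.3, 1.4], [-0.1, 0.4], [0.4, -0.3], [-0.2, 0.4], [-0.4, -0.8], [0.8, 0.4], [-2.2, 1.1], [-0.2, -0.5]]
```

```bash
python3 -c "
import cv2
a=cv2.imread('pics/scene_ov.png');b=cv2.imread('pics/side_ov.png')
cv2.imwrite('pics/a1.png',cv2.resize(a[130:370,120:440],(800,600)));cv2.imwrite('pics/b1.png',cv2.resize(b[90:390,120:520],(800,600)))"
```

```text
(no output)
```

View pics/a1.png

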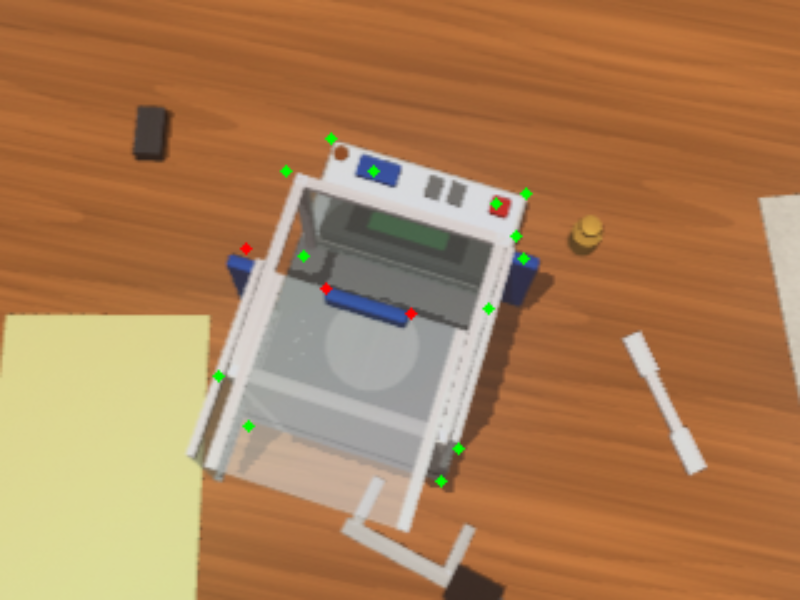

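View pics/b1.png

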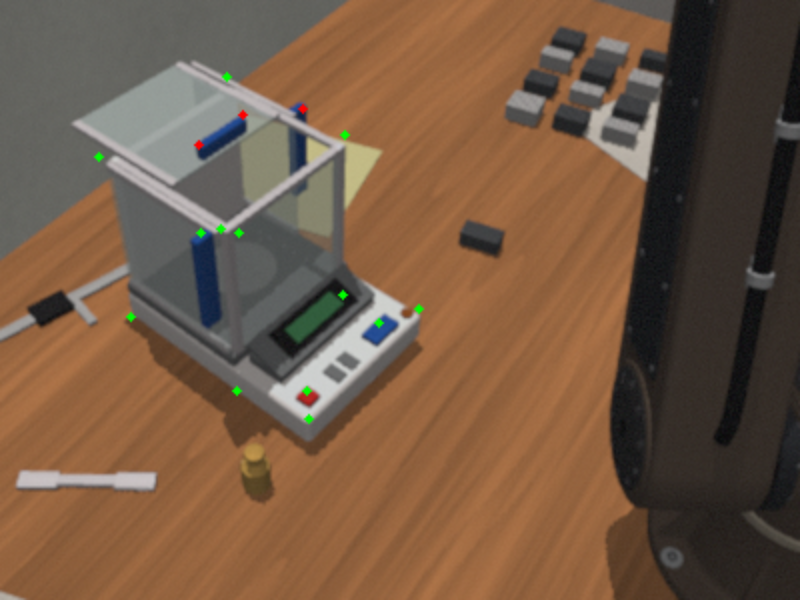

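The overlay fits to a few mm: right handle near crop (240,258) in scene, top handle (330–410, 292–318), and tare (378,171). The doors are open about 60–70 mm (right) and 82 mm (top). I'm setting out to a hover behind the right handle.

{"name": "move_arm", "arguments": {"targets": [[[0,0,-6],[0,0,0]],[[-3,2,-11],[0,0,0.12]],[[-8,5,-13],[0,0,0.24]],[[-13,8,-15],[0,0,0.36]],[[-18,11.5,-17],[0,0,0.36]]], "jaw": 0}}

```text
time_s: 2.12
tcp_pos: [0.327, -0.4887, 0.3967]
eef_rot: [-180.0, 0.0, 175.2]
contact_force: [1.9, -0.5, 0.2]
gripper_width: 0.0431
gripper_force: 0.0
```

```bash
cat >> h.py <<'E'
def to_tool(target):  # cm, in tool axes
    s=r.get_state(); Rm=R.from_euler("xyz",s["eef_rot"],degrees=True)
    return np.round(Rm.inv().apply(np.array(target)-s["tcp_pos"])*100,2), s["time_s"], np.round(s["tcp_pos"],4), np.round(s["eef_rot"],2)
E
python3 -c "
from h import *
print(to_tool([.6976,-.0785,.40]))"
```

```text
(array([-33.52,  43.96,  -0.32]), 2.125, array([ 0.327 , -0.4887,  0.3967]), array([-1.7999e+02,  2.0000e-02,  1.7523e+02]))
```

{"name": "move_arm", "arguments": {"targets": [[[-3.5,4.5,0],[0,0,0]],[[-7,9,0],[0,0,0]],[[-10.5,13.5,0],[0,0,0]],[[-14,18,0],[0,0,0]],[[-17.5,22.5,0],[0,0,0]]]}}

```text
time_s: 2.75
tcp_pos: [0.5198, -0.2785, 0.3964]
eef_rot: [-180.0, 0.0, 175.4]
contact_force: [0.5, -0.6, -0.4]
gripper_width: 0.0005
gripper_force: 0.0
```

{"name": "move_arm", "arguments": {"targets": [[[-3.5,4.5,0],[0,0,0]],[[-7,9,0],[0,0,0]],[[-10.5,13.5,0],[0,0,0]],[[-13,17.5,0],[0,0,0]],[[-15,21,0],[0,0,0]]]}}

```text
time_s: 3.38
tcp_pos: [0.6863, -0.0812, 0.3956]
eef_rot: [-180.0, -0.0, 175.4]
contact_force: [-0.3, 0.1, -0.0]
gripper_width: 0.0004
gripper_force: 0.0
```

```bash
python3 - <<'E'
from h import *
import pickle, fit
c=viewer.capture("wrist"); cv2.imwrite("pics/w1.png",c["image"]); pickle.dump(c,open("w1.pkl","wb"))
for l in ["right_handle","top_handle","tare_key_top","left_handle","power_key_top"]:
    print(l,[(np.round(x["location"],1).tolist(),round(x["score"],2)) for x in pinpoint(l,"wrist")[:2]])
p=[.5958,.0521,-.0804,.058,.0818]
print(proj(c,[fit.w(p,(-.018,-.113,.255),1),fit.w(p,(-.022,0,.281),2),fit.w(p,(-.128,-.05,.056),0)])[:,::-1])
print(to_tool([.6976,-.0785,.40]))
E
```

```text
right_handle [([145.0, 285.5], 0.98), ([160.9, 421.9], 0.67)]
top_handle [([161.4, 420.9], 0.73), ([20.8, 162.5], 0.35)]
tare_key_top []
left_handle [([63.7, 554.7], 0.61)]
power_key_top [([144.9, 287.3], 0.64)]
[[131.6935862  290.49039161]
 [157.20360487 424.38322571]
 [ -2.63889324 332.39258818]]
(array([-1.21,  0.59, -0.37]), 3.675, array([ 0.685 , -0.0834,  0.3962]), array([-1.7999e+02,  1.0000e-02,  1.7533e+02]))
```

View pics/w1.png

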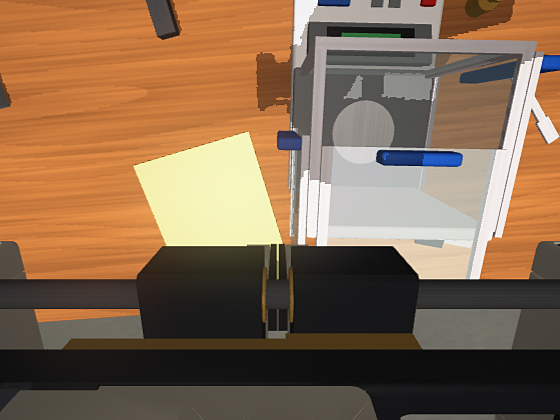

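The wrist view shows the right handle at (row 140, col 289), top handle at (157, 420), and the closed fingers behind the handle at col 278. Refit with these.

```bash
python3 - <<'E'
from h import *
import pickle, fit
fit.D["wrist"]=pickle.load(open("w1.pkl","rb"))
fit.O+=[("scene",(234.8,216.8),(-.018,-.113,.255),1),("wrist",(143,288),(-.018,-.113,.255),1),("wrist",(157,420),(-.022,0,.281),2),("wrist",(63.7,554.7),(-.018,.113,.255),0)]
f=least_squares(fit.res,[.6,0,0,.07,.07],loss="soft_l1",f_scale=3)
print(f.x); print(np.round(fit.res(f.x).reshape(-1,2),1).tolist())
p=f.x
c,s=np.cos(p[2]),np.sin(p[2]); t=np.array(r.get_state()["tcp_pos"][:2])-p[:2]
print("tcp in balance",c*t[0]+s*t[1],-s*t[0]+c*t[1], "handle x",-.018+p[3], -.022+p[4])
E
```

```text
[ 0.59483015  0.05112676 -0.09532636  0.07027073  0.08278712]
[[-1.6, -3.5], [-2.9, -0.8], [1.4, 1.2], [0.4, -0.0], [0.7, -0.1], [-2.9, -1.5], [-0.4, -1.2], [1.4, 0.0], [-1.9, 1.6], [-0.6, -0.3], [-1.2, -1.3], [0.4, -0.5], [2.1, 0.3], [-1.6, -0.3]]
tcp in balance 0.10261372718691966 -0.12533728981466313 handle x 0.052270725220199 0.0607871162550083
```

{"name": "move_arm", "arguments": {"targets": [[[0,-0.3,4],[0,0,0.015]],[[0,-0.3,8],[0,0,0.015]],[[0,-0.3,12],[0,0,0.015]],[[0,-0.3,15],[0,0,0.015]],[[0,-0.3,17],[0,0,0.015]]]}}

```text
time_s: 4.3
tcp_pos: [0.684, -0.0872, 0.2251]
eef_rot: [-180.0, -0.0, 174.4]
contact_force: [-0.2, 0.3, 1.0]
gripper_width: 0.0004
gripper_force: 0.0
```

{"name": "move_arm", "arguments": {"targets": [[[0.6,0,0],[0,0,0]],[[1.2,0,0],[0,0,0]],[[1.8,0,0],[0,0,0]],[[2.4,0,0],[0,0,0]],[[2.8,0,0],[0,0,0]]]}}

```text
time_s: 4.92
tcp_pos: [0.6569, -0.0831, 0.2266]
eef_rot: [180.0, 0.1, 174.5]
contact_force: [0.3, -0.5, -0.9]
gripper_width: 0.0007
gripper_force: 0.0
```

{"name": "move_arm", "arguments": {"targets": [[[0.4,0,0],[0,0,0]],[[0.8,0,0],[0,0,0]],[[1.2,0,0],[0,0,0]],[[1.6,0,0],[0,0,0]],[[2,0,0],[0,0,0]]]}}

```text
time_s: 5.55
tcp_pos: [0.6372, -0.0811, 0.2262]
eef_rot: [180.0, 0.0, 174.5]
contact_force: [2.1, 0.5, 1.6]
gripper_width: 0.0009
gripper_force: 0.8
```

```bash
python3 - <<'E'
from h import *
c=viewer.capture("wrist"); cv2.imwrite("pics/w2.png",c["image"])
print(to_tool([.5948,.0511,.225]))
E
```

```text
(array([ 5.44, 12.76,  0.12]), 5.6, array([ 0.6367, -0.0811,  0.2262]), array([179.98,   0.  , 174.49]))
```

View pics/w2.png

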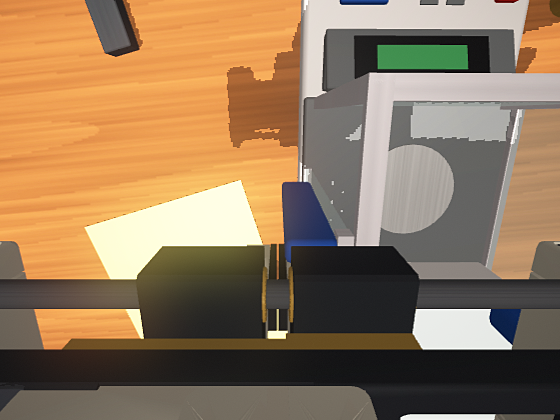

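The fingers are behind the handle at (row 240, col 305) with about 2 N of contact, so the door is sliding. Continuing.

{"name": "move_arm", "arguments": {"targets": [[[0.5,0,0],[0,0,0]],[[1,0,0],[0,0,0]],[[1.5,0,0],[0,0,0]],[[2,0,0],[0,0,0]],[[2.5,0,0],[0,0,0]]]}}

```text
time_s: 6.22
tcp_pos: [0.612, -0.0788, 0.226]
eef_rot: [180.0, -0.0, 174.5]
contact_force: [1.6, 0.9, 1.4]
gripper_width: 0.0005
gripper_force: 0.9
```

{"name": "move_arm", "arguments": {"targets": [[[0.5,0,0],[0,0,0]],[[1,0,0],[0,0,0]],[[1.5,0,0],[0,0,0]],[[2,0,0],[0,0,0]],[[2.4,0,0],[0,0,0]]]}}

```text
time_s: 6.85
tcp_pos: [0.5881, -0.0765, 0.226]
eef_rot: [180.0, -0.0, 174.5]
contact_force: [1.5, 1.2, 0.4]
gripper_width: 0.0004
gripper_force: 0.8
```

{"name": "move_arm", "arguments": {"targets": [[[0.1,0,0],[0,0,0]],[[0.2,0,0],[0,0,0]],[[0.3,0,0],[0,0,0]],[[0.4,0,0],[0,0,0]],[[0.4,0,0],[0,0,0]]]}}

```text
time_s: 7.48
tcp_pos: [0.5844, -0.0762, 0.226]
eef_rot: [-180.0, -0.0, 174.5]
contact_force: [0.7, 1.1, 0.6]
gripper_width: 0.0007
gripper_force: 0.5
```

{"name": "move_arm", "arguments": {"targets": [[[0.1,0,0],[0,0,0]],[[0.2,0,0],[0,0,0]],[[0.3,0,0],[0,0,0]],[[0.4,0,0],[0,0,0]],[[0.4,0,0],[0,0,0]]]}}

```text
time_s: 8.1
tcp_pos: [0.5803, -0.0758, 0.226]
eef_rot: [-180.0, -0.0, 174.5]
contact_force: [1.7, -0.6, 0.5]
gripper_width: 0.0007
gripper_force: 0.4
```

{"name": "move_arm", "arguments": {"targets": [[[0.1,0,0],[0,0,0]],[[0.2,0,0],[0,0,0]],[[0.2,0,0],[0,0,0]]]}}

```text
time_s: 8.48
tcp_pos: [0.5794, -0.0757, 0.226]
eef_rot: [-180.0, 0.1, 174.5]
contact_force: [5.9, -0.6, -3.4]
gripper_width: 0.0007
gripper_force: 2.9
```

{"name": "move_arm", "arguments": {"targets": [[[0.1,0,0],[0,0,0]],[[0.1,0,0],[0,0,0]]]}}

```text
time_s: 8.72
tcp_pos: [0.5794, -0.0757, 0.2261]
eef_rot: [180.0, 0.2, 174.5]
contact_force: [10.7, -1.8, -5.5]
gripper_width: 0.0003
gripper_force: 4.8
```

{"name": "move_arm", "arguments": {"targets": [[[-1,0,0],[0,0,0]],[[-2,0,0],[0,0,0]],[[-2.5,0,-5],[0,0,0]],[[-2.5,0,-10],[0,0,0]],[[-4,2,-12.5],[0,0,0]]]}}

```text
time_s: 9.35
tcp_pos: [0.6198, -0.0603, 0.3548]
eef_rot: [180.0, 0.2, 174.4]
contact_force: [0.8, -0.3, 0.2]
gripper_width: 0.0
gripper_force: 0.0
```

{"name": "move_arm", "arguments": {"targets": [[[-2,3.5,0],[0,0,0]],[[-4,7,0],[0,0,0]],[[-6,9.5,0],[0,0,0]],[[-7,10.6,0],[0,0,0]],[[-7,10.6,0],[0,0,0]]]}}

```text
time_s: 9.98
tcp_pos: [0.6996, 0.0397, 0.3499]
eef_rot: [-180.0, -0.1, 174.5]
contact_force: [-0.3, 0.1, -0.6]
gripper_width: 0.0007
gripper_force: 0.0
```

```bash
python3 - <<'E'
from h import *
import pickle, fit
c=viewer.capture("wrist"); cv2.imwrite("pics/w3.png",c["image"])
p=[.5948,.0511,-.0953,0,.0828]
print(to_tool(fit.w(p,(.107,0,.27),0)))
for l in ["top_handle","tare_key_top","right_handle"]:
    print(l,[(np.round(x["location"],1).tolist(),round(x["score"],2)) for x in pinpoint(l,"wrist")[:2]])
print(proj(c,[fit.w(p,(-.022,0,.281),2),fit.w(p,(-.128,-.05,.056),0),fit.w(p,(-.018,-.113,.255),1)])[:,::-1])
E
```

```text
(array([-0.21,  0.2 ,  8.04]), 10.025, array([0.6991, 0.0392, 0.3504]), array([-1.7997e+02, -7.0000e-02,  1.7450e+02]))
top_handle [([166.1, 280.8], 0.57)]
tare_key_top []
right_handle [([41.7, 122.4], 0.83)]
[[160.82494958 278.42696627]
 [-19.46525413 237.12585693]
 [ 46.11767761 121.26312314]]
```

View pics/w3.png

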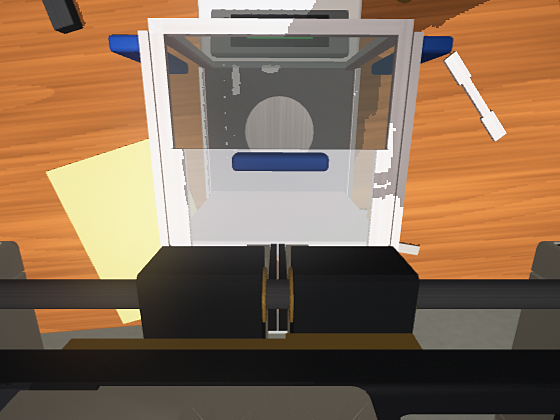

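Both side doors are shut (handles symmetric, rows 43–46). The top handle is centred at col 280, in front of the fingers. Going down and pushing.

{"name": "move_arm", "arguments": {"targets": [[[0,0,2.5],[0,0,0]],[[0,0,5],[0,0,0]],[[0,0,7],[0,0,0]],[[0,0,7.9],[0,0,0]],[[0,0,7.9],[0,0,0]]]}}

```text
time_s: 10.8
tcp_pos: [0.6989, 0.0389, 0.2722]
eef_rot: [-180.0, -0.0, 174.5]
contact_force: [0.2, 0.2, -0.6]
gripper_width: 0.0005
gripper_force: 0.0
```

{"name": "move_arm", "arguments": {"targets": [[[0.5,0,0],[0,0,0]],[[1,0,0],[0,0,0]],[[1.5,0,0],[0,0,0]],[[2,0,0],[0,0,0]],[[2.4,0,0],[0,0,0]]]}}

```text
time_s: 11.42
tcp_pos: [0.6749, 0.0417, 0.2722]
eef_rot: [180.0, 0.0, 174.5]
contact_force: [-0.1, 0.3, -0.8]
gripper_width: 0.0006
gripper_force: 0.0
```

{"name": "move_arm", "arguments": {"targets": [[[0.3,0,0],[0,0,0]],[[0.6,0,0],[0,0,0]],[[1,0,0],[0,0,0]],[[1.5,0,0],[0,0,0]],[[2,0,0],[0,0,0]]]}}

```text
time_s: 12.05
tcp_pos: [0.6552, 0.0437, 0.2721]
eef_rot: [180.0, 0.0, 174.5]
contact_force: [1.5, 0.2, 0.2]
gripper_width: 0.0005
gripper_force: 0.7
```

{"name": "move_arm", "arguments": {"targets": [[[0.5,0,0],[0,0,0]],[[1,0,0],[0,0,0]],[[1.5,0,0],[0,0,0]],[[2,0,0],[0,0,0]],[[2.5,0,0],[0,0,0]]]}}

```text
time_s: 12.68
tcp_pos: [0.6302, 0.046, 0.272]
eef_rot: [180.0, 0.0, 174.5]
contact_force: [1.7, 0.9, 0.8]
gripper_width: 0.0007
gripper_force: 0.7
```

```bash
python3 - <<'E'
from h import *
import fit
p=[.5948,.0511,-.0953,0,.0828]
print(to_tool(fit.w(p,(-.0065,0,.27),0)))
E
```

```text
(array([4.22, 0.16, 0.2 ]), 12.675, array([0.6302, 0.046 , 0.272 ]), array([180.  ,   0.  , 174.49]))
```

{"name": "move_arm", "arguments": {"targets": [[[0.6,0,0],[0,0,0]],[[1.3,0,0],[0,0,0]],[[2,0,0],[0,0,0]],[[2.7,0,0],[0,0,0]],[[3.3,0,0],[0,0,0]]]}}

```text
time_s: 13.3
tcp_pos: [0.5971, 0.0492, 0.2719]
eef_rot: [180.0, -0.0, 174.5]
contact_force: [2.0, 1.4, -0.2]
gripper_width: 0.0005
gripper_force: 0.7
```

{"name": "move_arm", "arguments": {"targets": [[[0.2,0,0],[0,0,0]],[[0.4,0,0],[0,0,0]],[[0.5,0,0],[0,0,0]],[[0.6,0,0],[0,0,0]],[[0.7,0,0],[0,0,0]]]}}

```text
time_s: 13.92
tcp_pos: [0.5907, 0.0498, 0.2721]
eef_rot: [-180.0, 0.0, 174.5]
contact_force: [1.6, 0.3, 0.3]
gripper_width: 0.0006
gripper_force: 0.6
```

{"name": "move_arm", "arguments": {"targets": [[[0.1,0,0],[0,0,0]],[[0.2,0,0],[0,0,0]],[[0.3,0,0],[0,0,0]],[[0.3,0,0],[0,0,0]]]}}

```text
time_s: 14.42
tcp_pos: [0.588, 0.0501, 0.2721]
eef_rot: [180.0, 0.0, 174.5]
contact_force: [4.0, -0.1, -0.1]
gripper_width: 0.0005
gripper_force: 1.7
```

{"name": "move_arm", "arguments": {"targets": [[[0.1,0,0],[0,0,0]],[[0.15,0,0],[0,0,0]],[[0.15,0,0],[0,0,0]]]}}

```text
time_s: 14.8
tcp_pos: [0.5878, 0.0501, 0.2722]
eef_rot: [180.0, 0.2, 174.5]
contact_force: [10.1, -2.4, -3.6]
gripper_width: 0.0006
gripper_force: 4.8
```

{"name": "move_arm", "arguments": {"targets": [[[-1,0,0],[0,0,0]],[[-2,0,0],[0,0,0]],[[-2,0,-4],[0,0,0]],[[-2,0,-8],[0,0,0]],[[0,-1,-10],[0,0,0]]]}}

```text
time_s: 15.42
tcp_pos: [0.5863, 0.0405, 0.3732]
eef_rot: [-180.0, 0.0, 174.5]
contact_force: [-0.2, 0.0, -0.1]
gripper_width: 0.0002
gripper_force: 0.0
```

{"name": "move_arm", "arguments": {"targets": [[[4,-1,0],[0,0,0]],[[7,-2,0],[0,0,0]],[[10,-3,0],[0,0,0]],[[12,-4,0],[0,0,0]],[[12,-4,0],[0,0,0]]]}}

```text
time_s: 16.05
tcp_pos: [0.461, 0.0115, 0.3728]
eef_rot: [180.0, 0.0, 174.5]
contact_force: [0.2, 0.4, -0.3]
gripper_width: 0.0003
gripper_force: 0.0
```

```bash
python3 - <<'E'
from h import *
import pickle, fit
p=[.5948,.0511,-.0953,0,0]
for n in ["wrist","scene","side"]:
    c=viewer.capture(n); cv2.imwrite(f"pics/{n}4.png",c["image"])
    for l in ["tare_key_top","power_key_top","top_handle","right_handle","left_handle"]:
        print(n,l,[(np.round(x["location"],1).tolist(),round(x["score"],2)) for x in pinpoint(l,n)[:2]])
    print(proj(c,[fit.w(p,(-.128,-.05,.056),0),fit.w(p,(-.128,.08,.056),0),fit.w(p,(-.022,0,.281),2),fit.w(p,(-.018,-.113,.255),1)])[:,::-1].round(1).tolist())
print(to_tool(fit.w(p,(-.128,-.05,.07),0)))
a=cv2.imread('pics/wrist4.png');b=cv2.imread('pics/side4.png')
cv2.imwrite("pics/c4.png",np.hstack([cv2.resize(a,(400,300)),cv2.resize(b[90:390,120:520],(400,300))]))
E
```

```text
wrist tare_key_top [([167.2, 277.4], 0.6)]
wrist power_key_top [([168.0, 363.9], 0.5)]
wrist top_handle []
wrist right_handle []
wrist left_handle [([310.8, 445.6], 0.8)]
[[168.0, 278.2], [167.9, 365.1], [323.7, 333.8], [310.7, 215.5]]
scene tare_key_top [([196.6, 271.4], 0.44)]
scene power_key_top [([212.1, 322.4], 0.58)]
scene top_handle [([211.9, 279.5], 0.6)]
scene right_handle [([204.0, 228.2], 0.87)]
scene left_handle [([233.3, 331.2], 0.83)]
[[197.3, 270.0], [211.5, 318.8], [212.5, 278.0], [203.2, 226.5]]
side tare_key_top [([251.5, 310.2], 0.68)]
side power_key_top [([286.6, 276.1], 0.65)]
side top_handle [([171.1, 256.6], 0.92)]
side right_handle [([156.7, 295.1], 0.91)]
side left_handle [([209.1, 221.1], 0.61)]
[[251.7, 309.0], [285.3, 273.0], [169.6, 258.6], [153.9, 291.2]]
(array([-0.05,  0.16, 30.21]), 16.95, array([0.4619, 0.012 , 0.3721]), array([1.8000e+02, 1.0000e-02, 1.7449e+02]))
```

View pics/c4.png

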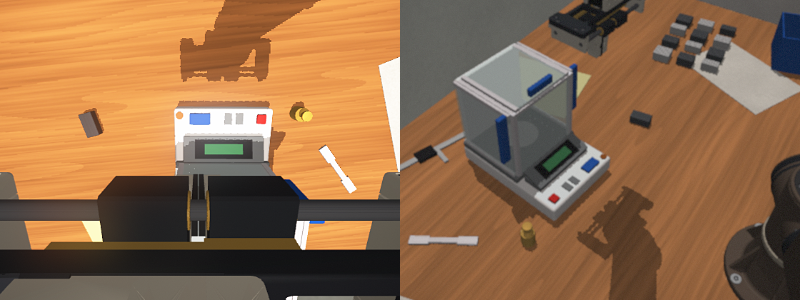

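Side and scene both place the top handle and right handle within ~2 px of the shut positions. The tare key (wrist 167,277) agrees with the prediction. Descending.

{"name": "move_arm", "arguments": {"targets": [[[0,0.1,5],[0,0,0]],[[0,0.15,10],[0,0,0]],[[0,0.15,15],[0,0,0]],[[0,0.15,20],[0,0,0]],[[0,0.15,23],[0,0,0]]]}}

```text
time_s: 17.58
tcp_pos: [0.461, 0.0131, 0.1398]
eef_rot: [-179.9, -0.1, 174.5]
contact_force: [0.3, 1.1, 0.7]
gripper_width: 0.0
gripper_force: 0.0
```

{"name": "move_arm", "arguments": {"targets": [[[0,0,2],[0,0,0]],[[0,0,4],[0,0,0]],[[0,0,5.5],[0,0,0]],[[0,0,6.5],[0,0,0]],[[0,0,7],[0,0,0]]]}}

```text
time_s: 18.2
tcp_pos: [0.4621, 0.0135, 0.0717]
eef_rot: [-180.0, -0.0, 174.5]
contact_force: [-0.1, 0.8, -0.1]
gripper_width: 0.0004
gripper_force: 0.0
```

```bash
python3 - <<'E'
from h import *
import fit
p=[.5948,.0511,-.0953,0,0]
print(to_tool(fit.w(p,(-.128,-.05,.056),0)))
c=viewer.capture("side"); cv2.imwrite("pics/s5.png",cv2.resize(c["image"][90:390,200:500],(600,600)))
E
```

```text
(array([-0.05,  0.01,  1.57]), 18.2, array([0.4621, 0.0135, 0.0717]), array([-1.7999e+02, -2.0000e-02,  1.7449e+02]))
```

View pics/s5.png

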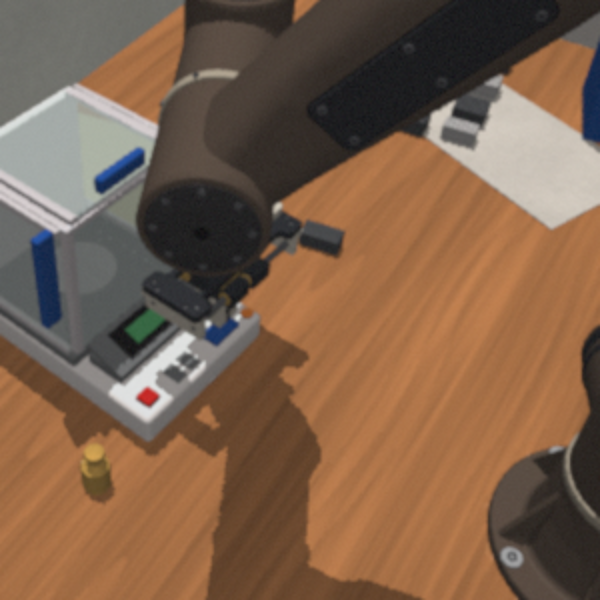

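The fingertips sit right over the blue key (220,325), clear of everything. Pressing.

{"name": "move_arm", "arguments": {"targets": [[[0,0,0.6],[0,0,0]],[[0,0,1.1],[0,0,0]],[[0,0,1.5],[0,0,0]],[[0,0,1.7],[0,0,0]],[[0,0,1.8],[0,0,0]]]}}

```text
time_s: 18.88
tcp_pos: [0.4621, 0.0135, 0.0541]
eef_rot: [-180.0, -0.0, 174.5]
contact_force: [-0.9, 0.1, 3.1]
gripper_width: 0.0008
gripper_force: 1.5
```

{"name": "move_arm", "arguments": {"targets": [[[0,0,0.1],[0,0,0]],[[0,0,0.2],[0,0,0]],[[0,0,0.2],[0,0,0]],[[0,0,0.2],[0,0,0]]]}}

```text
time_s: 19.38
tcp_pos: [0.4621, 0.0135, 0.0523]
eef_rot: [180.0, 0.0, 174.5]
contact_force: [-1.9, -0.1, 6.0]
gripper_width: 0.0004
gripper_force: 3.0
```

{"name": "move_arm", "arguments": {"targets": [[[0,0,0.1],[0,0,0]],[[0,0,0.1],[0,0,0]],[[0,0,0.1],[0,0,0]]]}}

```text
time_s: 19.75
tcp_pos: [0.4622, 0.0135, 0.0521]
eef_rot: [-180.0, 0.0, 174.5]
contact_force: [-6.8, 1.2, 17.7]
gripper_width: 0.0004
gripper_force: 8.8
```

{"name": "move_arm", "arguments": {"targets": [[[0,0,-0.5],[0,0,0]],[[0,0,-2],[0,0,0]],[[0,0,-5],[0,0,0]],[[0,0,-8],[0,0,0]],[[0,0,-10],[0,0,0]]]}}

```text
time_s: 20.38
tcp_pos: [0.4625, 0.0136, 0.1524]
eef_rot: [180.0, 0.1, 174.5]
contact_force: [1.0, -0.5, -0.9]
gripper_width: 0.0004
gripper_force: 0.0
```

```bash
python3 - <<'E'
from h import *
import fit
p=[.5948,.0511,-.0953,0,0]
for n in ["scene","side"]:
    c=viewer.capture(n)
    for l in ["top_handle","right_handle","left_handle","weight","steel_block","specimen"]:
        print(n,l,[(np.round(x["location"],1).tolist(),round(x["score"],2)) for x in pinpoint(l,n)[:1]])
    print(proj(c,[fit.w(p,(-.022,0,.281),2),fit.w(p,(-.018,-.113,.255),1)])[:,::-1].round(1).tolist())
s=r.get_state(); print(s["tcp_pos"],s["qd"],s["contact_force"])
E
```

```text
scene top_handle [([210.5, 278.9], 0.56)]
scene right_handle [([204.5, 227.0], 0.97)]
scene left_handle [([210.6, 277.6], 0.72)]
scene weight []
scene steel_block [([186.8, 181.9], 0.48)]
scene specimen [([293.9, 383.9], 0.56)]
[[212.5, 278.0], [203.2, 226.5]]
side top_handle [([170.4, 256.2], 0.57)]
side right_handle []
side left_handle [([207.3, 222.0], 0.96)]
side weight [([206.8, 219.2], 0.62)]
side steel_block [([212.4, 358.1], 0.64)]
side specimen [([330.2, 163.4], 0.65)]
[[169.6, 258.6], [153.9, 291.2]]
[0.46200184 0.01346954 0.15077275] [-0.02021182 -0.19355297  0.08190319 -0.03620252  0.06927184 -0.11139449] [0.18576255 0.05727186 0.76999751]
```

The key bottomed out at 17.7 N and was released, the doors show shut, and nothing is being touched. Handing in.

```bash
python3 -c "
from plant import r
print(r.close_job())"
```

```text
the job is handed in; nothing more can be done
None
```

I pushed the right and top doors shut (the left one was already shut), pressed the tare key fully down and let it go, and handed the job in; the hand-in returned no verdict, so I can't confirm the judged result.

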